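# Key the load switch of the battery tester

## Robot

A 7-joint arm with a two-finger parallel gripper is mounted at the origin on the work surface. World frame = base frame: x ahead of the robot, y to its left, z up, the work surface at z = 0. Lengths are in mm, angles in rad, forces in N, time in s.
With the tool pointing down it reaches from about 400 to 875 mm from the base axis. Payload 4.4 kg.
Tool frame: the origin (TCP) lies midway between the tips of the shut fingers; the grasp point (between the pads) lies 19 mm behind it; z points along the fingers, y is the line along which they close (so a half turn about z gives the same grasp; the last joint's range is limited). The gripper opens to 85 mm and grips with 20 to 120 N. Pads are 22 mm wide; open, the fingers measure 114 mm over their backs; the gripper's body (76 mm by 85 mm) begins 54 mm behind the grasp point. The pads swing forward as they close: fully open they stand 13 mm farther back than shut.
Start: joints at [-1.376, 0.628, 0.038, 1.517, -0.027, 0.996, -0.02], TCP at [167.58, 628.04, 231.313] pointing down, gripper open.
Joint ranges: [-3.06, 3.06], [-0.37, 2.12], [-1.25, 1.32], [0.18, 2.47], [-1.1, 4.24], [0.23, 1.98], [-2.94, 2.94]. Speed limits (rad/s): [2.57, 2.57, 3.14, 3.14, 3.14, 3.14, 3.14].

## Interface

Orientations are given as [roll, pitch, yaw] about the fixed x, y, z axes, in that order (R = Rz(yaw) Ry(pitch) Rx(roll)).
In Python, from cell import ctrl gives the robot as it stands.
- The arm moves only by the shell command python3 -m handwheel 'ROWS'. ROWS is JSON, a list of rows, each a list of 3 entries, a list of its own where there are three numbers: the turn, a rotation vector about the tool's x, y, z in degrees, then the shift along the tool's x, y, z in m, then the closure, from 0 (fully open) to 1 (shut). A call has 1 to 5 rows; each row shifts and turns the commanded pose from where the row before left it, along the tool's axes as they then stand; what a row does not reach is not made up. A row lasts 1/12 s, in which the tool goes at most 41.7 mm and 7.16 degrees, less where a joint would pass 70% of its speed; a pose out of reach is approached as far as the arm can. A call is refused whole if a number of a shift passes 0.0417 or a number of a turn 7.16, either way. A call with a gripper value outside its range is refused whole. The fingers move at their own pace and stop on an object; the grip force is fixed at half the most. Time passes only in rows, so rows that do not move let the fingers close. It gives the time, the measured TCP pose, the force, the opening and the grip force at its end, in the units of the state.
- ctrl.read_state(): the state, without advancing time (a new reading comes with each control period).
- ctrl.get_image(name): name is "scene" or "top"; returns a dict with "pixels" (400x640x3 uint8, red, green, blue), "fx", "fy", "cx", "cy" (pixels), "k1" (the pictures are not rectified: a ray, as slopes to the right and down, at radius r is drawn at 1 + k1 r^2 times it, then the intrinsics apply), "pose" (4x4, takes a point from camera to world coordinates). Camera axes: x right, y up, looking along -z (the intrinsics and any distortion apply to the point x, -y, -z); pixel columns grow to the right and rows downward; lengths in mm; the calibration is good to about 2 mm. A picture is of the moment at which its call begins. There is no depth.
- ctrl.finish_job(): hands the job in; it is judged then, once.
The state is a dict: "clock": time; "qpos": joint angles; "qd": joint speeds; "tau": joint torques, N m; "eef_pos": TCP position; "tool_rot": TCP orientation; "force": force on the tool from outside, world axes, zero at the start; "torque": the same for the moment, N m; "width": finger opening in mm; "gripper_force": force on a finger pad.
Only numpy, scipy, OpenCV 4.12 (cv2) and the standard library are available. Lean on these libraries where they do the work, as an engineer would, in place of code of your own. Each camera call takes 0.05 s, during which the arm holds its last target. There are 200 camera calls.

## Task

Open the drawer of the small steel cabinet, take out the T-handled switch key and set its blade on the load switch of the battery tester; pressing only lightly, turn it clockwise until the blade drops into the slot and the collar sits fully home, then turn the key on clockwise to the ON mark and let go. Leave the other two parts in their wells in the drawer and do not disturb the other things on the bench.

Things in the scene. Friction and masses are not known exactly. Their poses are not given: they have to be found in the camera images.
- drawer (a joint): How far the blue cabinet's one drawer is pulled out, in m: 0 shut (at the start), 0.19 at its stop. It slides straight along -x of drawer_handle against about 2 N of friction and stays where it is left. About 0.15 clears the wells from the cabinet's top.
- drawer_handle (a point): Middle of the drawer's handle, a level round steel bar 10 mm thick and 130 mm long (along its y), 35 mm in front of the drawer's front panel and 40 mm below the cabinet's top. -x is the way the drawer opens, z is up.
- cabinet: The fixed blue cabinet: origin under it on the bench, 90 mm behind the drawer's front panel (+x is to the back, z up). 280 mm wide, 160 mm high, reaching 190 mm behind the origin. On its flat top, from 140 mm behind the front panel, stands a grey bench supply 60 mm high.
- drawer_frame (a point): Centre of the middle well in the drawer's black rubber block, on the block's top face; moves with the drawer; axes as drawer_handle. Three square wells 41 mm wide and 45 mm deep stand in a row along y, 78 mm apart. The drawer's front panel (12 mm thick) stands 58 mm from the row on the -x side, 68 mm higher than the block.
- key_grip (a point): Centre of the T handle of the switch key, which stands upright in any one of the three wells, turned any way. The handle is a black bar 74 mm long (its x), 14 mm thick (y), 34 mm high (z, pointing from blade to handle). A 14 mm neck joins it to a round steel collar 54 mm across and 6 mm thick. About 0.25 kg.
- key_collar (a point): Centre of the underside of the key's collar, 37 mm below key_grip on the key's axis; same axes. In the well the collar rests on the rubber block, in the switch on the rotor.
- key_tip (a point): Middle of the tip of the key's flat steel blade, 32 mm below key_collar; same axes. The blade is 36 mm wide (x), 10 mm thick (y) and 32 mm long, its last 8 mm tapering to 28 by 5 mm. It lies in the plane of the handle; half a turn changes nothing.
- switch (a point): Centre of the load switch, on its axis, level with the sloping face of the grey battery tester. z points straight out of the face, 30 degrees from vertical and leaning to the robot's side; x points up the slope. A steel rotor 65 mm across, flush with the face, sits in a black bezel 5 mm high (66 mm inside, 100 mm outside). With the key fully home key_collar lies on this point.
- off_mark (a point): OFF mark, a white dash with a dot, 60 mm up the slope from switch. The rotor's slot (straight, through the rotor's centre, 40 mm long, 13 mm wide, deep enough for the blade) stands where the last worker left it: its line lies 8 to 43 degrees clockwise of this mark, as seen facing the switch.
- on_mark (a point): ON mark, a white dash with a bar, 60 mm from switch, a quarter turn clockwise from OFF (on the right, facing the switch). The key's handle must end pointing along the line from this mark through switch. The rotor turns stiffly (0.2 N m), stops 3 degrees past ON and stays where it is left.
- tester: The fixed grey battery tester: origin under its middle on the bench, z up, -x its front. A wedge-shaped case 300 mm deep, 270 mm wide, 60 mm high in front, rising at 30 degrees to 175 mm over the first 200 mm, with two carrying grips on top at the back up to 200 mm high.
- knobkey_top (a point): Leave alone: a part with a round black knob 38 mm across, standing in another well of the drawer; point 40 mm above its collar's underside.
- fuse_top (a point): Leave alone: a fuse carrier with a plain black cylindrical head 40 mm across, standing in another well of the drawer; point 30 mm above its collar's underside.
- batt_small: Leave alone: upright grey battery 70 x 47 mm, 100 mm high, about midway between cabinet and tester and nearer the robot; origin at its underside.
- batt_large: Leave alone: black battery 151 x 65 mm, 94 mm high, at the left; origin at its underside.
- meter: Leave alone: hand multimeter lying flat, 175 x 85 mm, 50 mm high; origin at its underside.
- wrench: Leave alone: spanner lying flat, 170 mm long, at the left.
- post_brush: Leave alone: brush lying flat, 180 mm long, at the right.
- grease_jar: Leave alone: jar 60 mm across, 75 mm high, standing far back between cabinet and tester.
- cleaner: Leave alone: bottle 68 mm across, 190 mm high, at the right.

How it is judged:
By the outcome, as a careful person would: the job done as asked, in the order asked, and still so for the second after the job is handed in, with the robot touching nothing.
It also fails if it takes over 67 s, if anything falls off the work surface, if the arm or the gripper's body presses on something with over 40 N, if the wrist force passes 120 N, or if a joint passes its speed limit or range.

## Working session

There is one attempt and no reset: what is moved stays moved. The work goes in short steps, Python scripts to look and compute and a shell command to move; the robot and the scene stay as the last step left them, time stands still between calls to the robot, and variables do not carry over. Pictures are saved under pics/ and viewed, at most 10 in all, crops included, and the job is handed in when it is done.

```bash
ls; mkdir -p pics; python3 - <<'E'
from cell import ctrl
import cv2
print(ctrl.read_state())
for n in("scene","top"):
    d=ctrl.get_image(n); cv2.imwrite(f"pics/{n}0.png",d["pixels"][:,:,::-1])
    print({k:v for k,v in d.items() if k!="pixels"})
E
```

```text
pics
{'clock': 0.0, 'qpos': array([-1.3757808 ,  0.62932797,  0.03845086,  1.5183798 , -0.02699923,
        0.99628277, -0.02000776]), 'qd': array([ 0.00017242, -0.00073337,  0.00090231, -0.00061429,  0.00064874,
        0.00059598,  0.00041545]), 'tau': array([ 2.08065289e-04, -5.63397110e+01,  1.22619655e+00, -1.93449837e+01,
        1.08787927e-02,  1.01756270e-02, -8.40631117e-06]), 'eef_pos': array([167.43095034, 627.41967773, 230.39723748]), 'tool_rot': array([-3.13971326e+00,  2.99462261e-05,  2.88076235e+00]), 'force': array([ 0.33200495, -0.86906917,  0.74046665]), 'torque': array([ 0.00482801, -0.04211537,  0.01093219]), 'gripper_force': 0.0, 'width': 85.5050391707562}
{'fx': 385.38712002525136, 'fy': 385.38712002525136, 'cx': 315.8391432235233, 'cy': 201.1129743675761, 'k1': -0.03557174240977952, 'pose': array([[-3.02007926e-01, -7.54518266e-01,  5.82660621e-01,
         1.30889785e+03],
       [ 9.53305060e-01, -2.38505363e-01,  1.85269139e-01,
         2.47645034e+02],
       [-8.21266230e-04,  6.11406067e-01,  7.91316591e-01,
         1.12648966e+03],
       [ 0.00000000e+00,  0.00000000e+00,  0.00000000e+00,
         1.00000000e+00]])}
{'fx': 465.49253250088543, 'fy': 465.49253250088543, 'cx': 323.45043562165074, 'cy': 200.70521825406715, 'k1': 0.0010193515748332057, 'pose': array([[-2.03948174e-02,  9.82093120e-01, -1.87288962e-01,
         2.30619890e+02],
       [-9.99780104e-01, -2.09475136e-02, -9.72167422e-04,
        -1.17879303e+01],
       [-4.87799700e-03,  1.87227951e-01,  9.82304382e-01,
         1.70186855e+03],
       [ 0.00000000e+00,  0.00000000e+00,  0.00000000e+00,
         1.00000000e+00]])}
```

View pics/scene0.png

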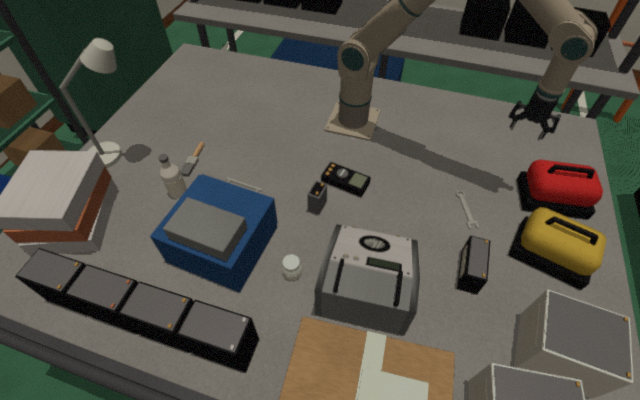

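View pics/top0.png

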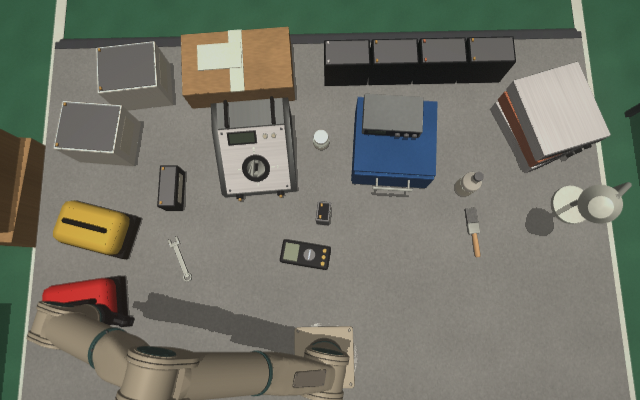

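The scene view shows the blue cabinet at about (215,230) and the tester at about (372,270). In the top view the drawer handle is at about (391,190) and the switch at about (256,168). Next I'll enlarge both.

```bash
cat > h.py <<'E'
import numpy as np, cv2
from cell import ctrl
from scipy.spatial.transform import Rotation as Ro
def K(d): return np.array([[d["fx"],0,d["cx"]],[0,d["fy"],d["cy"]],[0,0,1]]),np.array([d["k1"],0,0,0,0.])
def proj(d,P):
    T=np.linalg.inv(d["pose"]); F=np.diag([1,-1,-1.])
    R=F@T[:3,:3]; k,c=K(d)
    return cv2.projectPoints(np.atleast_2d(np.asarray(P,float)),cv2.Rodrigues(R)[0],F@T[:3,3],k,c)[0][:,0]
def ray(d,uv):
    k,c=K(d); x,y=cv2.undistortPoints(np.array([[uv]],float),k,c)[0,0]
    return d["pose"][:3,3],d["pose"][:3,:3]@np.array([x,-y,-1])
def on_z(d,uv,z):
    o,v=ray(d,uv); return o+v*(z-o[2])/v[2]
def crop(d,u,v,w,h,s): return cv2.resize(d["pixels"][v:v+h,u:u+w,::-1],None,fx=s,fy=s,interpolation=cv2.INTER_CUBIC)
E
python3 - <<'E'
from h import *
t=ctrl.get_image("top")
a=crop(t,345,85,100,120,4);b=crop(t,205,85,100,120,4)
im=np.hstack([a,b]); im=np.clip(im*1.3,0,255).astype('uint8')
cv2.imwrite("pics/c1.png",im)
s=ctrl.get_image("scene")
im=np.vstack([np.hstack([crop(s,150,165,130,120,3),crop(s,310,215,130,120,3)]) ]); im=np.clip(im*1.3,0,255).astype('uint8')
cv2.imwrite("pics/c2.png",im)
E
```

```text
(no output)
```

View pics/c1.png

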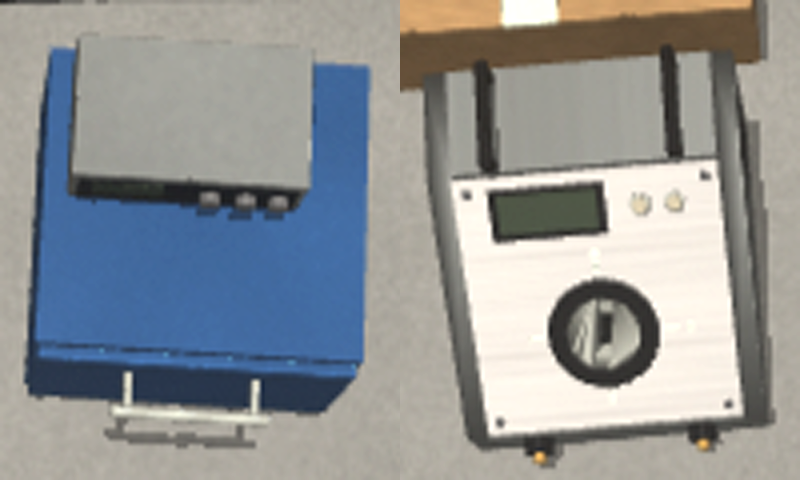

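View pics/c2.png

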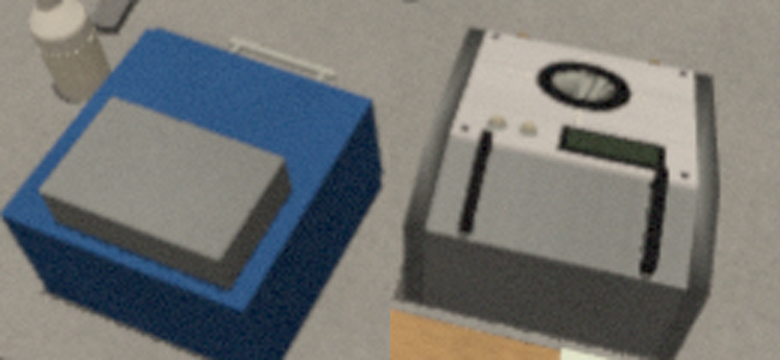

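The top crop shows the handle bar from (110,411) to (270,421). It also shows the bezel centre at (604,332), the OFF mark at (596,257), the ON mark at (683,327), and the slot close to vertical. The scene crop shows the handle from (232,45) to (334,76) and the bezel at (583,87). I'll fit poses to these points.

```bash
python3 - <<'E'
from h import *
from scipy.optimize import least_squares
t=ctrl.get_image("top");s=ctrl.get_image("scene")
C=lambda u0,v0,k,p:((p[0]+.5)/k-.5+u0,(p[1]+.5)/k-.5+v0)
A=lambda *p:C(345,85,4,p); B=lambda *p:C(205-100,85,4,p)
D=lambda *p:C(150,165,3,p); E=lambda *p:C(310-130,215,3,p)
def pose(x,y,a,P):
    c,q=np.cos(a),np.sin(a); P=np.atleast_2d(P); return np.c_[x+c*P[:,0]-q*P[:,1],y+q*P[:,0]+c*P[:,1],P[:,2]]
def fit(obs,model,p0):
    f=lambda p:np.concatenate([(proj(d,model(p,P))[0]-uv) for d,P,uv in obs])
    r=least_squares(f,p0,loss='soft_l1'); print(r.x.round(4),'\n',r.fun.reshape(-1,2).round(1).tolist()); return r.x
ob=[(t,(-125,65,120),A(110,411)),(t,(-125,-65,120),A(270,421)),(t,(190,140,160),A(50,47)),(t,(190,-140,160),A(370,67)),
(s,(-125,-65,120),D(232,44)),(s,(-125,65,120),D(334,75)),(s,(190,-140,160),D(5,217)),(s,(190,140,160),D(240,308))]
p=fit(ob,lambda p,P:pose(*p,P),[600,-200,0])
print("handle",pose(*p,(-125,0,120)),"yawdeg",np.degrees(p[2]))
print("front corners",C, proj(t,pose(*p,[(-90,140,160),(-90,-140,160)])))
# tester: params x,y,yaw,d (switch dist along horizontal from front)
def tm(p,P):
    # P in switch frame (upslope, left, normal)
    x,y,a,d=p; c,q=np.cos(np.pi/6),.5
    P=np.array(P,float); L=[-150+d+P[0]*c-P[2]*q,P[1],60+d*np.tan(np.pi/6)+P[0]*q+P[2]*c]
    return pose(x,y,a,L)
ob=[(t,(0,0,5),B(604,332)),(t,(60,0,0),B(596,257)),(t,(0,-60,0),B(683,327)),(t,(0,60,0),B(538,338)),(t,(-60,0,0),B(613,397)),(s,(0,0,5),E(583,87))]
p=fit(ob,tm,[600,200,0,90])
print("switch",tm(p,(0,0,0)),"yaw",np.degrees(p[2]))
E
```

```text
[ 6.946275e+02 -2.581980e+02 -8.880000e-02] 
 [[0.6, -0.0], [-2.0, -0.1], [-0.2, -0.1], [-0.6, -0.1], [0.1, -1.2], [-0.6, -0.5], [-2.4, -1.4], [0.5, 1.0]]
handle [[ 570.11971006 -247.11578767  120.        ]] yawdeg -5.086389004528318
front corners <function <lambda> at 0x7f12355d1580> [[352.37102986 173.3547578 ]
 [434.66172189 178.7230532 ]]
[7.460606e+02 2.329142e+02 6.140000e-02 6.590880e+01] 
 [[0.1, 0.1], [0.2, 2.1], [-2.7, -0.3], [-0.1, -0.4], [0.0, -0.4], [-0.8, -0.1]]
switch [[662.12808617 227.75067151  98.05247118]] yaw 3.5204126971078193
```

```bash
cat > go.py <<'E'
import sys
from h import *
# go.py x y z  xaxis(3) zaxis(3): turn (deg, tool) and shift in tool axes (after / before the turn)
def delta(p,x,z):
    s=ctrl.read_state(); R=Ro.from_euler('xyz',s['tool_rot'])
    z=np.array(z,float);z/=np.linalg.norm(z);x=np.array(x,float);x-=z*(x@z);x/=np.linalg.norm(x)
    G=Ro.from_matrix(np.c_[x,np.cross(z,x),z]); d=np.array(p)-s['eef_pos']
    print("turn",np.degrees((R.inv()*G).as_rotvec()).round(2),"shift after",G.inv().apply(d).round(1),"before",R.inv().apply(d).round(1))
    print("t",round(s['clock'],2),"q",s['qpos'].round(2),"pos",s['eef_pos'].round(1),"F",s['force'].round(1),"w",round(float(s['width']),1))
if __name__=="__main__":
    a=list(map(float,sys.argv[1:])); delta(a[:3],a[3:6],a[6:9])
E
python3 -m handwheel '[[[0,0,7.1],[0,0,0],0.7],[[0,0,7.1],[0,0,0],0.7],[[0,0,7.1],[0,0,0],0.7],[[0,0,7.1],[0,0,0],0.7],[[0,0,7.1],[0,0,0],0.7]]'
python3 -m handwheel '[[[0,0,7.1],[0,0,0],0.7],[[0,0,7.1],[0,0,0],0.7],[[0,0,7.1],[0,0,0],0.7],[[0,0,7.1],[0,0,0],0.7],[[0,0,7.1],[0,0,0],0.7]]'
python3 -m handwheel '[[[0,0,7.1],[0,0,0],0.7],[[0,0,1.9],[0,0.04,0],0.7],[[0,0,0],[0,0.04,0],0.7],[[0,0,0],[0,0.04,0],0.7],[[0,0,0],[0,0.04,0],0.7]]'
python3 go.py 570 -247 230 0.0887 0.996 0 0 0 -1
```

```text
clock: 0.72
eef_pos: [167.5, 628.0, 231.3]
tool_rot: [-3.141, -0.0, 2.255]
force: [0.6, 0.4, 0.0]
width: 26.6
gripper_force: 0.0
clock: 1.13
eef_pos: [167.4, 628.0, 231.2]
tool_rot: [-3.141, 0.0, 1.636]
force: [0.4, -0.3, 0.5]
width: 25.6
gripper_force: 0.0
clock: 1.55
eef_pos: [328.3, 615.5, 231.3]
tool_rot: [3.142, -0.0, 1.486]
force: [0.0, 0.4, -0.3]
width: 25.6
gripper_force: 0.0
turn [ 0.   -0.    0.22] shift after [-837.6  317.3    1.3] before [-838.8  314.1    1.3]
t 1.55 q [-1.34  0.73  0.41  1.37 -0.3   1.1  -0.97] pos [328.3 615.5 231.3] F [ 0.   0.4 -0.3] w 25.6
```

```bash

python3 -m handwheel '[[[0,0,0],[-0.0385,0.0145,0],0.7],[[0,0,0],[-0.0385,0.0145,0],0.7],[[0,0,0],[-0.0385,0.0145,0],0.7],[[0,0,0],[-0.0385,0.0145,0],0.7],[[0,0,0],[-0.0385,0.0145,0],0.7]]'
python3 -m handwheel '[[[0,0,0],[-0.0385,0.0145,0],0.7],[[0,0,0],[-0.0385,0.0145,0],0.7],[[0,0,0],[-0.0385,0.0145,0],0.7],[[0,0,0],[-0.0385,0.0145,0],0.7],[[0,0,0],[-0.0385,0.0145,0],0.7]]'
python3 -m handwheel '[[[0,0,0],[-0.0385,0.0145,0],0.7],[[0,0,0],[-0.0385,0.0145,0],0.7],[[0,0,0],[-0.0385,0.0145,0],0.7],[[0,0,0],[-0.0385,0.0145,0],0.7],[[0,0,0],[-0.0385,0.0145,0],0.7]]'
python3 -m handwheel '[[[0,0,0],[-0.0385,0.0145,0],0.7],[[0,0,0],[-0.0385,0.0145,0],0.7],[[0,0,0],[-0.0385,0.0145,0],0.7],[[0,0,0],[-0.0385,0.0145,0],0.7],[[0,0,0],[-0.0385,0.0145,0],0.7]]'
python3 -m handwheel '[[[0,0,0],[-0.034,0.0135,0],0.7],[[0,0,0],[-0.034,0.0135,0],0.7],[[0,0,0],[0,0,0],0.7],[[0,0,0],[0,0,0],0.7]]'
python3 go.py 570 -247 106 0.0887 0.996 0 0 0 -1
python3 - <<'E'
from h import *
t=ctrl.get_image("top")
im=crop(t,345,85,100,120,4);s=ctrl.get_image("scene")
im=np.hstack([im,cv2.resize(crop(s,190,110,110,130,4)[:480],(400,480))])
cv2.imwrite("pics/c3.png",np.clip(im*1.3,0,255).astype('uint8'))
E
```

```text
clock: 1.97
eef_pos: [382.9, 415.6, 231.2]
tool_rot: [-3.142, -0.0, 1.485]
force: [0.7, -0.4, 0.1]
width: 25.5
gripper_force: 0.0
clock: 2.38
eef_pos: [438.5, 217.8, 231.5]
tool_rot: [3.141, -0.001, 1.485]
force: [1.3, -1.1, -0.4]
width: 25.6
gripper_force: 0.0
clock: 2.8
eef_pos: [494.2, 19.7, 231.6]
tool_rot: [3.141, -0.0, 1.485]
force: [0.6, 1.2, 0.4]
width: 25.4
gripper_force: 0.0
clock: 3.22
eef_pos: [549.9, -178.5, 231.4]
tool_rot: [3.141, -0.0, 1.485]
force: [0.8, 0.3, 0.2]
width: 25.7
gripper_force: 0.0
clock: 3.55
eef_pos: [570.1, -249.6, 231.0]
tool_rot: [-3.141, 0.001, 1.48]
force: [0.4, 1.0, -1.8]
width: 25.6
gripper_force: 0.0
turn [-0.01  0.08 -0.11] shift after [  2.6  -0.4 125. ] before [  2.8  -0.3 125. ]
t 3.55 q [ 0.11  0.62  0.42  1.61 -0.29  0.98  0.54] pos [ 570.1 -249.6  231. ] F [ 0.4  1.  -1.8] w 25.6
```

View pics/c3.png

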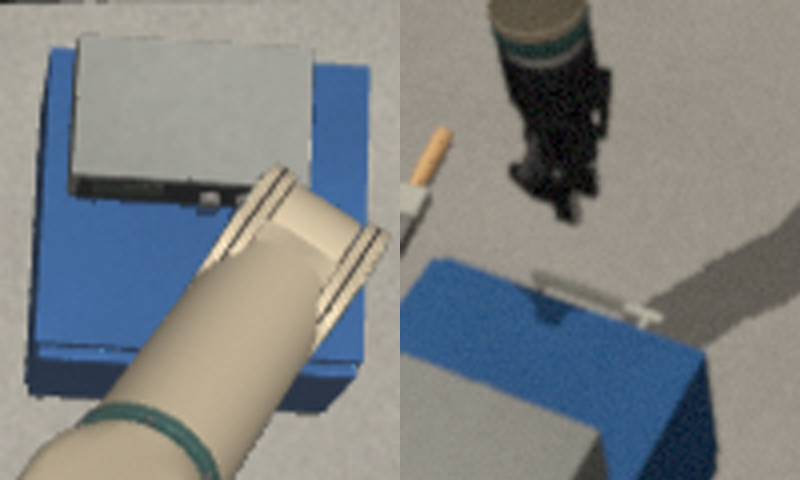

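The left panel shows the arm hiding the handle from the top camera. The right panel shows the fingers above the bar, which runs from (535,275) to (660,320), so I'll descend.

```bash

python3 -m handwheel '[[[0,0,0],[0,0,0.025],0.7],[[0,0,0],[0,0,0.025],0.7],[[0,0,0],[0,0,0.025],0.7],[[0,0,0],[0,0,0.01],0.7],[[0,0,0],[0,0,0],0.7]]'
python3 -m handwheel '[[[0,0,0],[0,0,0.01],0.7],[[0,0,0],[0,0,0.01],0.7],[[0,0,0],[0,0,0.01],0.7],[[0,0,0],[0,0,0.01],0.7],[[0,0,0],[0,0,0],0.7]]'
python3 -m handwheel '[[[0,0,0],[0,0,0],1],[[0,0,0],[0,0,0],1],[[0,0,0],[0,0,0],1],[[0,0,0],[0,0,0],1],[[0,0,0],[0,0,0],1]]'
```

```text
clock: 4.07
eef_pos: [569.3, -243.8, 143.9]
tool_rot: [-3.137, -0.003, 1.487]
force: [0.3, 0.3, -0.1]
width: 25.6
gripper_force: 0.0
clock: 4.48
eef_pos: [571.7, -246.7, 109.4]
tool_rot: [3.138, -0.001, 1.485]
force: [-5.6, 4.7, 21.8]
width: 25.1
gripper_force: 11.0
clock: 4.9
eef_pos: [570.3, -247.0, 108.0]
tool_rot: [3.141, -0.0, 1.484]
force: [-4.7, 2.3, 13.8]
width: 8.8
gripper_force: 58.8
```

```bash

python3 -m handwheel '[[[0,0,0],[0,-0.005,-0.0015],1],[[0,0,0],[0,-0.015,0],1],[[0,0,0],[0,-0.02,0],1],[[0,0,0],[0,-0.02,0],1],[[0,0,0],[0,-0.02,0],1]]'
python3 -m handwheel '[[[0,0,0],[0,-0.02,0],1],[[0,0,0],[0,-0.02,0],1],[[0,0,0],[0,-0.02,0],1],[[0,0,0],[0,-0.02,0],1],[[0,0,0],[0,-0.012,0],1]]'
python3 -m handwheel '[[[0,0,0],[0,-0.006,0],1],[[0,0,0],[0,0,0],1],[[0,0,0],[0,0,0],0.7],[[0,0,0],[0,0,0],0.7],[[0,0,0],[0,0,0],0.7]]'
python3 go.py 570 -247 106 0.0887 0.996 0 0 0 -1
```

```text
clock: 5.32
eef_pos: [491.6, -240.2, 108.1]
tool_rot: [3.138, 0.001, 1.485]
force: [3.0, -0.9, 0.6]
width: 8.8
gripper_force: 60.0
clock: 5.73
eef_pos: [397.2, -232.1, 108.0]
tool_rot: [-3.141, 0.0, 1.483]
force: [1.0, -1.1, 1.4]
width: 8.6
gripper_force: 60.2
clock: 6.15
eef_pos: [394.3, -231.3, 107.6]
tool_rot: [3.141, 0.0, 1.485]
force: [0.9, 0.9, 0.5]
width: 25.6
gripper_force: 0.0
turn [0.04 0.01 0.18] shift after [-1.000e-01  1.764e+02  1.600e+00] before [ -0.7 176.4   1.7]
t 6.15 q [ 0.27  0.59  0.29  2.16 -0.38  0.44  0.78] pos [ 394.3 -231.3  107.6] F [0.9 0.9 0.5] w 25.6
```

```bash

python3 -m handwheel '[[[0,0,0],[0,0,-0.02],0.7],[[0,0,0],[0,0,-0.035],0.7],[[0,0,0],[0,0,-0.035],0.7],[[0,0,0],[0.02,0,-0.035],0.7],[[0,0,0],[0.04,0,0],0.7]]'
python3 -m handwheel '[[[0,0,0],[0.04,0,0],0.7],[[0,0,0],[0.04,0,0],0.7],[[0,0,0],[0.04,0,0],0.7],[[0,0,0],[0.04,0,0],0.7],[[0,0,0],[0.02,0,0],0.7]]'
python3 - <<'E'
from h import *
t=ctrl.get_image("top");s=ctrl.get_image("scene")
im=np.hstack([crop(t,345,140,100,120,4),cv2.resize(crop(s,190,120,100,120,4),(400,480))])
cv2.imwrite("pics/c4.png",np.clip(im*1.4,0,255).astype('uint8'))
E
```

```text
clock: 6.57
eef_pos: [403.0, -176.9, 238.4]
tool_rot: [3.128, 0.006, 1.477]
force: [3.6, -0.5, 0.2]
width: 25.7
gripper_force: 0.0
clock: 6.98
eef_pos: [414.6, 13.4, 232.7]
tool_rot: [3.141, -0.002, 1.491]
force: [0.2, -0.9, 0.8]
width: 25.6
gripper_force: 0.0
```

View pics/c4.png

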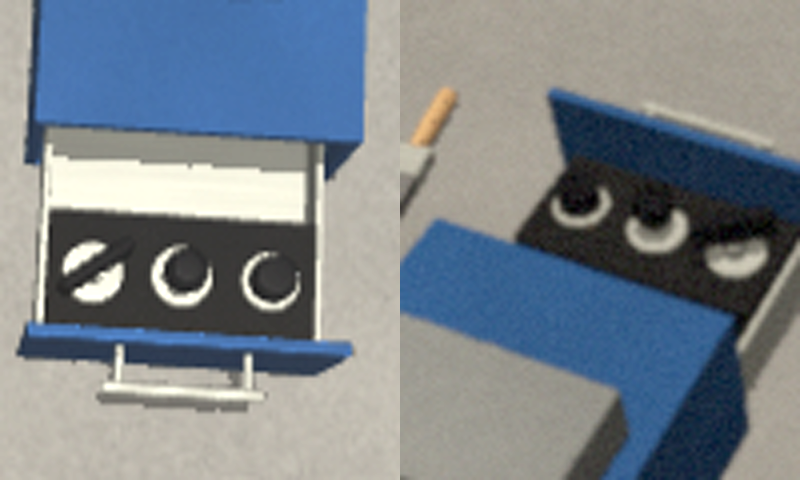

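The key (T bar) stands in the left well. In the top crop its collar centre is at about (93,272) and its bar runs from (62,287) to (133,243). The other collars are at (182,275) and (271,280). In the scene crop the collars are at (737,252), (656,228) and (582,203).

```bash
cat > loc.py <<'E'
from h import *
from scipy.optimize import least_squares
t=ctrl.get_image("top");s=ctrl.get_image("scene")
A=lambda x,y:np.array([(x+.5)/4-.5+345,(y+.5)/4-.5+140]); D=lambda x,y:np.array([(x-400+.5)/4-.5+190,(y+.5)/4-.5+120])
a=np.radians(-5.09); yd=np.array([-np.sin(a),np.cos(a),0])
T=[A(93,272),A(182,275),A(271,280)];S=[D(737,252),D(656,228),D(582,203)]
f=lambda p:np.concatenate([np.r_[proj(t,p+k*78*yd)[0]-T[1-k],proj(s,p+k*78*yd)[0]-S[1-k]] for k in(1,0,-1)])
r=least_squares(f,[500,-240,90],loss='soft_l1');print("collar top mid",r.x,r.fun.reshape(-1,2).round(1).tolist());print("key collar",r.x+78*yd)
z=r.x[2]
for zz in(z+48,z+31):
    p,q=on_z(t,A(62,287),zz),on_z(t,A(133,243),zz);v=q-p;print(zz,(p+q)/2,np.linalg.norm(v),np.degrees(np.arctan2(v[1],v[0])))
E
python3 loc.py
```

```text
collar top mid [ 504.77101332 -242.52436167   87.73524604] [[-0.3, -0.4], [-0.9, 0.2], [-0.4, 0.3], [-0.1, -0.2], [-0.5, 0.6], [-0.5, -0.1]]
key collar [ 511.69120869 -164.83194959   87.73524604]
135.7352460359966 [ 507.96977362 -165.50848851  135.73524604] 72.19128542444771 -59.29537557044549
118.7352460359966 [ 510.98033985 -167.17708817  118.73524604] 72.97490445094714 -59.295375570445465
```

```bash
cat > keyfit.py <<'E'
from h import *
from scipy.optimize import minimize
t=ctrl.get_image("top");s=ctrl.get_image("scene")
th=np.linspace(0,2*np.pi,60)
def mask(d,u,v,w,h,p,k=8):
    x,y,z,a=p; R=Ro.from_euler('z',a).as_matrix()
    W=lambda P:((proj(d,np.asarray(P)@R.T+[x,y,z])-[u,v]+.5)*k).astype(np.float32)
    m=np.zeros((h*k,w*k),np.float32)
    cv2.fillPoly(m,[np.round(W(np.c_[27*np.cos(th),27*np.sin(th),6+0*th])).astype(int)],1)
    box=[(i,j,l) for i in(-37,37) for j in(-7,7) for l in(20,54)]
    cv2.fillConvexPoly(m,np.round(cv2.convexHull(W(box))).astype(int),0)
    return cv2.resize(m,(w,h),interpolation=cv2.INTER_AREA)
def obs(d,u,v,w,h):
    g=d["pixels"][v:v+h,u:u+w].astype(float); g=g.mean(2); return g
regs=[(t,357,195,26,28),(s,263,174,22,18)]
O=[obs(*r) for r in regs]
O=[np.clip((o-np.percentile(o,20))/(np.percentile(o,95)-np.percentile(o,20)),0,1) for o in O]
f=lambda p,sel=(0,1):sum(((mask(*regs[i],(p[0]*10,p[1]*10,p[2]*10,p[3]))-O[i])**2).sum() for i in sel)
best=min((minimize(f,[51,-16.5,z0,a0],method='Nelder-Mead',options=dict(initial_simplex=np.array([51,-16.5,z0,a0])+np.vstack([np.zeros(4),np.diag([.6,.6,.6,.15])]),maxiter=300)) for z0 in(7.7,8.2,8.7) for a0 in(-1.0,)),key=lambda r:r.fun)
print(best.x*[10,10,10,57.3],best.fun,f(best.x,(0,)),f(best.x,(1,)))
for z in(74,78,82,86):
    r=minimize(lambda q:f([q[0],q[1],z/10,q[2]]),[best.x[0],best.x[1],best.x[3]],method='Nelder-Mead');print(z,r.x*[10,10,57.3],r.fun)
E
python3 keyfit.py
```

```text
[ 510.65237713 -164.62224051   79.9555711   -58.78553222] 22.424710226712502 7.274720926639405 15.149989300073099
74 [ 511.03689726 -165.23122856  -59.28250951] 30.81354116050605
78 [ 510.55335154 -164.74187443  -59.08019905] 23.840585503730974
82 [ 510.38323462 -164.53598862  -58.27790928] 23.268942482569464
86 [ 510.31370923 -164.25338102  -58.40659151] 30.00747484450423
```

```bash
python3 go.py 510.5 -164.6 232 -.518 .855 0 0 0 -1
```

```text
turn [ 0.000e+00  3.000e-02 -3.624e+01] shift after [-196.5   -6.4    0.8] before [-162.3  111.     0.9]
t 7.28 q [-0.42  0.32  0.43  2.14 -0.2   0.72  0.06] pos [414.2   6.8 232.8] F [-0.5 -1.3 -1. ] w 25.3
```

```bash

python3 -m handwheel '[[[0,0,-7.1],[0,0,0],0.48],[[0,0,-7.1],[0,0,0],0.48],[[0,0,-7.1],[0,0,0],0.48],[[0,0,-7.1],[0,0,0],0.48],[[0,0,-7.1],[0,0,0],0.48]]'
python3 -m handwheel '[[[0,0,-0.7],[-0.039,-0.001,0],0.48],[[0,0,0],[-0.039,-0.001,0],0.48],[[0,0,0],[-0.039,-0.002,0],0.48],[[0,0,0],[-0.039,-0.001,0],0.48],[[0,0,0],[-0.04,-0.001,0],0.48]]'
python3 -m handwheel '[[[0,0,0],[0,0,0.03],0.48],[[0,0,0],[0,0,0.03],0.48],[[0,0,0],[0,0,0.002],0.48],[[0,0,0],[0,0,0],0.48],[[0,0,0],[0,0,0],0.48]]'
python3 go.py 510.5 -164.6 98 -.518 .855 0 0 0 -1
```

```text
clock: 7.7
eef_pos: [414.1, 6.2, 232.8]
tool_rot: [-3.142, 0.0, 2.107]
force: [-0.1, -0.6, 0.5]
width: 44.4
gripper_force: 0.0
clock: 8.12
eef_pos: [510.1, -166.7, 232.8]
tool_rot: [-3.141, 0.0, 2.113]
force: [0.0, 0.3, -0.8]
width: 44.2
gripper_force: 0.0
clock: 8.53
eef_pos: [510.3, -163.9, 171.7]
tool_rot: [3.141, 0.001, 2.115]
force: [0.5, 0.3, 0.1]
width: 44.5
gripper_force: 0.0
turn [ 0.02  0.04 -0.02] shift after [-0.7 -0.2 73.7] before [-0.6 -0.2 73.7]
t 8.53 q [ 0.09  0.56  0.25  1.9  -0.2   0.7   1.  ] pos [ 510.3 -163.9  171.7] F [0.5 0.3 0.1] w 44.5
```

```bash

python3 -m handwheel '[[[0,0,0],[-0.0007,0,0.02],0.48],[[0,0,0],[0,0,0.02],0.48],[[0,0,0],[0,0,0.013],0.48],[[0,0,0],[0,0,0.01],0.48],[[0,0,0],[0,0,0.01],0.48]]'
python3 -m handwheel '[[[0,0,0],[0,0,0],0.48],[[0,0,0],[0,0,0],0.7],[[0,0,0],[0,0,0],0.8],[[0,0,0],[0,0,0],0.9],[[0,0,0],[0,0,0],1]]'
python3 -m handwheel '[[[0,0,0],[0,0,0],1],[[0,0,0],[0,0,0],1],[[0,0,0],[0,0,0],1]]'
```

```text
clock: 8.95
eef_pos: [511.8, -163.9, 98.7]
tool_rot: [3.14, 0.002, 2.117]
force: [0.3, 0.2, 0.6]
width: 44.3
gripper_force: 0.0
clock: 9.37
eef_pos: [511.2, -164.0, 98.9]
tool_rot: [3.14, 0.001, 2.116]
force: [-1.6, 0.4, 6.6]
width: 15.9
gripper_force: 58.6
clock: 9.62
eef_pos: [511.2, -164.0, 98.9]
tool_rot: [3.14, 0.001, 2.116]
force: [-0.7, -0.3, 6.5]
width: 16.1
gripper_force: 58.6
```

```bash

python3 -m handwheel '[[[0,0,0],[0,0,-0.01],1],[[0,0,0],[0,0,-0.015],1],[[0,0,0],[0,0,-0.025],1],[[0,0,0],[0,0,-0.035],1],[[0,0,0],[0,0,-0.035],1]]'
python3 -m handwheel '[[[0,0,0],[0,0,-0.035],1],[[0,0,0],[0,0,-0.02],1],[[0,0,0],[0,0,0],1],[[0,0,0],[0,0,0],1],[[0,0,0],[0,0,0],1]]'
python3 go.py 510.5 -164.6 98 -.518 .855 0 0 0 -1
python3 - <<'E'
from h import *
t=ctrl.get_image("top");s=ctrl.get_image("scene")
p=proj(s,[511,-164,250])[0].astype(int);print(p)
im=np.hstack([crop(s,p[0]-32,p[1]-30,70,84,5),crop(t,340,170,90,84,5)])
cv2.imwrite("pics/c5.png",np.clip(im*1.5,0,255).astype('uint8'))
E
```

```text
clock: 10.03
eef_pos: [509.5, -163.4, 218.9]
tool_rot: [-3.14, -0.002, 2.116]
force: [1.2, -0.2, -2.7]
width: 16.3
gripper_force: 58.7
clock: 10.45
eef_pos: [509.5, -163.1, 271.9]
tool_rot: [-3.14, -0.002, 2.116]
force: [-0.8, -0.1, -1.8]
width: 16.0
gripper_force: 58.8
turn [-0.08 -0.11  0.05] shift after [-1.800e+00  1.000e-01  1.739e+02] before [ -2.1   0.4 173.8]
t 10.45 q [ 0.05  0.43  0.29  1.79 -0.15  0.94  0.96] pos [ 509.5 -163.1  271.9] F [-0.8 -0.1 -1.8] w 16.0
[268 149]
```

View pics/c5.png

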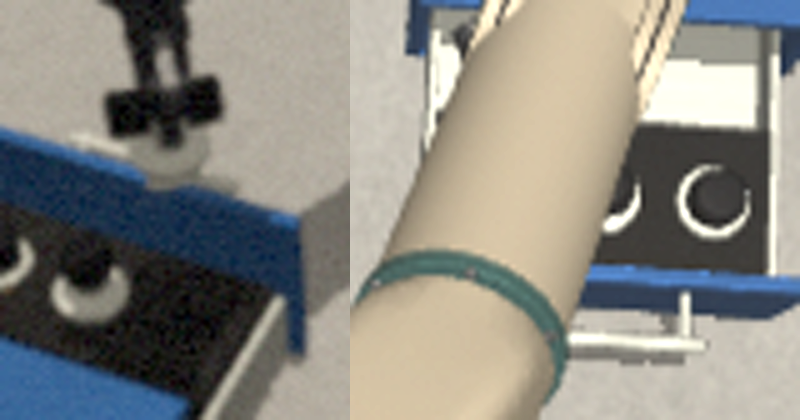

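Held: in the scene crop the bar sits between the fingers at about (165,105) with the collar below at (170,155), and the other two parts are still in their wells. Next I'll get a rectified view of the switch.

```bash
cat > rect.py <<'E'
from h import *
a=np.radians(3.52); Z=Ro.from_euler('z',a).as_matrix()
S=np.array([662.1,227.8,98.05]); X=Z@[np.cos(np.pi/6),0,.5]; Zn=Z@[-.5,0,np.cos(np.pi/6)]; Y=np.cross(Zn,X)
def rect(d,R=75,n=400,h=0,S=S):
    g=np.linspace(-R,R,n); r,u=np.meshgrid(g,-g)  # right = -Y, up = X
    P=S+u.ravel()[:,None]*X-r.ravel()[:,None]*Y+h*Zn
    m=proj(d,P).reshape(n,n,2).astype(np.float32)
    return cv2.remap(d["pixels"][:,:,::-1],m[...,0],m[...,1],cv2.INTER_CUBIC)
E
python3 - <<'E'
from rect import *
t=ctrl.get_image("top");s=ctrl.get_image("scene")
im=np.hstack([rect(t),rect(s)])
for k in(0,1):
    for r in(33,50,60): cv2.circle(im,(200+400*k,200),int(r*400/150),(0,0,255),1)
im=im[:, :]
cv2.imwrite("pics/c6.png",np.clip(im*1.2,0,255).astype('uint8'))
E
```

```text
(no output)
```

View pics/c6.png

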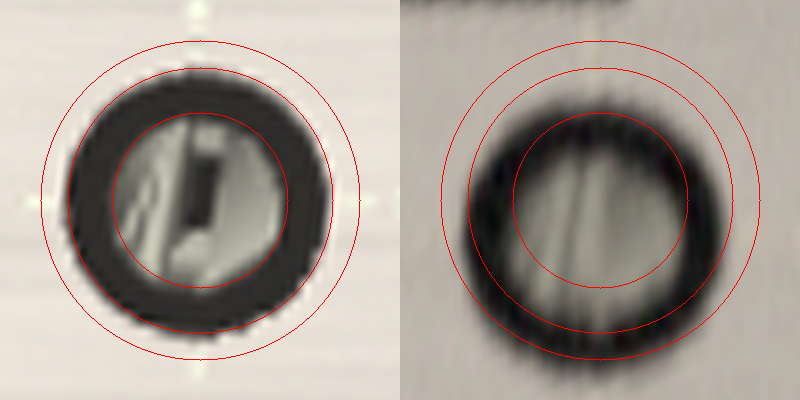

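In the rectified top view the bezel centre is at (198,203), which matches the fit once the bezel height is allowed for. The slot runs from (210,125) to (188,250), about 10° clockwise of OFF. In the scene view its edge runs from (583,165) to (567,300), which agrees.

```bash
cat > sw.py <<'E'
import sys
from rect import *
from go import delta
# sw.py phi(deg cw of OFF) height of tip above face [collar offset from TCP]
phi=np.radians(float(sys.argv[1]));h=float(sys.argv[2])
St=S+Zn*1.0
delta(St+Zn*(h+50.9),-(X*np.cos(phi)-Y*np.sin(phi)),-Zn)
st=ctrl.read_state(); R=Ro.from_euler('xyz',st['tool_rot']).as_matrix()
r=(st['eef_pos']-St); k=r+R[:,2]*50.9; x=-R[:,0]
print("tip in switch frame x,left,h",(k@X).round(1),(k@Y).round(1),(k@Zn).round(1),"phi",np.degrees(np.arctan2(-x@Y,x@X)).round(1),"F_normal",round(float(st['force']@Zn),1),"Fx,Fy",round(float(st['force']@X),1),round(float(st['force']@Y),1),"T",round(float(st['torque']@Zn),2))
E
python3 sw.py -15 95
```

```text
turn [-13.   -29.83 -75.37] shift after [-162.3  351.1   91.3] before [289.4 268.3  46.1]
t 10.65 q [ 0.06  0.43  0.29  1.79 -0.15  0.94  0.96] pos [ 509.7 -163.4  271.4] F [-0.2 -0.8 -2.2] w 16.1
tip in switch frame x,left,h -91.5 -381.0 193.2 phi 65.6 F_normal -1.8 Fx,Fy -1.3 -0.8 T 0.02
```

```bash

python3 -m handwheel '[[[0,0,0],[0.015,0.0135,0],1],[[0,0,0],[0.0289,0.0268,0.004],1],[[0,0,0],[0.0289,0.0268,0.004],1],[[0,0,0],[0.0289,0.0268,0.004],1],[[0,0,0],[0.0289,0.0268,0.004],1]]'
python3 -m handwheel '[[[0,0,0],[0.0289,0.0268,0.004],1],[[0,0,0],[0.0289,0.0268,0.004],1],[[0,0,0],[0.0289,0.0268,0.004],1],[[0,0,0],[0.0289,0.0268,0.004],1],[[0,0,0],[0.0289,0.0268,0.004],1]]'
python3 -m handwheel '[[[0,0,0],[0.014,0.0133,0.004],1],[[-1.08,-2.49,-6.28],[0,0,0],1],[[-1.08,-2.49,-6.28],[0,0,0],1],[[-1.08,-2.49,-6.28],[0,0,0],1],[[-1.08,-2.49,-6.28],[0,0,0],1]]'
python3 -m handwheel '[[[-1.08,-2.49,-6.28],[0,0,0],1],[[-1.08,-2.49,-6.28],[0,0,0],1],[[-1.08,-2.49,-6.28],[0,0,0],1],[[-1.08,-2.49,-6.28],[0,0,0],1],[[-1.08,-2.49,-6.28],[0,0,0],1]]'
python3 -m handwheel '[[[-1.08,-2.49,-6.28],[0,0,0],1],[[-1.08,-2.49,-6.28],[0,0,0],1],[[-1.08,-2.49,-6.28],[0,0,0],1],[[0,0,0],[0,0,0],1],[[0,0,0],[0,0,0],1]]'
python3 sw.py -15 40
```

```text
clock: 11.07
eef_pos: [545.6, 12.2, 255.8]
tool_rot: [-3.14, -0.001, 2.116]
force: [0.7, 0.1, -2.6]
width: 16.1
gripper_force: 58.8
clock: 11.48
eef_pos: [585.1, 205.4, 235.5]
tool_rot: [-3.14, -0.0, 2.116]
force: [0.7, 0.2, -2.0]
width: 16.3
gripper_force: 58.8
clock: 11.9
eef_pos: [589.1, 223.0, 231.4]
tool_rot: [3.108, 0.186, 2.559]
force: [0.3, 0.4, -2.4]
width: 15.9
gripper_force: 59.0
clock: 12.32
eef_pos: [588.8, 222.9, 231.7]
tool_rot: [-3.1, 0.407, 3.132]
force: [0.4, -0.3, -1.4]
width: 15.9
gripper_force: 59.0
clock: 12.73
eef_pos: [589.5, 220.2, 231.5]
tool_rot: [-3.009, 0.49, -2.846]
force: [1.1, 0.8, -2.2]
width: 16.4
gripper_force: 59.0
turn [-0.92 -1.27 -3.2 ] shift after [ 2.6  3.9 60.1] before [ 1.5  4.8 60.1]
t 12.73 q [-0.67  0.45  0.19  2.05  0.67  0.25  0.7 ] pos [589.5 220.2 231.5] F [ 1.1  0.8 -2.2] w 16.4
tip in switch frame x,left,h 2.6 -4.2 100.2 phi -11.8 F_normal -2.5 Fx,Fy -0.1 0.7 T 0.01
```

```bash

python3 -m handwheel '[[[-0.9,-1.3,-3.2],[0.0015,0.0048,0.01],1],[[0,0,0],[0,0,0.02],1],[[0,0,0],[0,0,0.02],1],[[0,0,0],[0,0,0],1],[[0,0,0],[0,0,0],1]]'
python3 sw.py -15 20
```

```text
clock: 13.15
eef_pos: [611.8, 222.4, 190.1]
tool_rot: [-2.996, 0.498, -2.806]
force: [-0.1, 0.2, -2.9]
width: 16.0
gripper_force: 59.0
turn [-0.58 -0.53 -1.23] shift after [ 1.6  2.8 33.1] before [ 1.3  3.1 33.1]
t 13.15 q [-0.53  0.53  0.02  2.05  1.18  0.24  0.24] pos [611.8 222.4 190.1] F [-0.1  0.2 -2.9] w 16.0
tip in switch frame x,left,h 1.9 -2.9 53.1 phi -13.8 F_normal -2.5 Fx,Fy -1.5 0.2 T 0.04
```

```bash

python3 -m handwheel '[[[-0.6,-0.5,-1.2],[0.0013,0.0031,0.01],1],[[0,0,0],[0,0,0.01],1],[[0,0,0],[0,0,0.01],1],[[0,0,0],[0,0,0.01],1],[[0,0,0],[0,0,0],1]]'
python3 sw.py -15 8
```

```text
clock: 13.57
eef_pos: [630.0, 226.7, 155.2]
tool_rot: [-2.993, 0.505, -2.779]
force: [0.5, 0.1, -1.5]
width: 16.2
gripper_force: 59.1
turn [0.02 0.07 0.03] shift after [ 1.  -0.7  5.7] before [ 1.  -0.7  5.7]
t 13.57 q [-0.47  0.61 -0.05  2.03  1.52  0.24 -0.06] pos [630.  226.7 155.2] F [ 0.5  0.1 -1.5] w 16.2
tip in switch frame x,left,h 0.8 0.9 13.7 phi -15.0 F_normal -1.5 Fx,Fy -0.3 0.1 T -0.01
```

```bash

python3 -m handwheel '[[[0,0,0],[0.001,-0.0007,0.004],1],[[0,0,0],[0,0,0.004],1],[[0,0,0],[0,0,0.002],1],[[0,0,0],[0,0,0],1]]'
python3 sw.py -15 0
python3 -m handwheel '[[[0,0,0],[0,0,0.001],1],[[0,0,0],[0,0,0.001],1],[[0,0,0],[0,0,0],1]]'
python3 sw.py -15 0
```

```text
clock: 13.9
eef_pos: [634.2, 226.5, 146.9]
tool_rot: [-2.994, 0.506, -2.778]
force: [0.2, -0.6, -2.2]
width: 16.1
gripper_force: 59.1
turn [0.07 0.14 0.08] shift after [ 0.3 -0.3  4.4] before [ 0.3 -0.3  4.4]
t 13.9 q [-0.46  0.63 -0.05  2.03  1.59  0.24 -0.13] pos [634.2 226.5 146.9] F [ 0.2 -0.6 -2.2] w 16.1
tip in switch frame x,left,h 0.3 0.5 4.4 phi -15.1 F_normal -2.0 Fx,Fy -1.0 -0.6 T 0.02
clock: 14.15
eef_pos: [635.1, 226.4, 145.0]
tool_rot: [-2.994, 0.506, -2.778]
force: [-0.1, 0.7, -1.8]
width: 15.9
gripper_force: 59.1
turn [0.08 0.13 0.1 ] shift after [ 0.1 -0.3  2.3] before [ 0.2 -0.3  2.3]
t 14.15 q [-0.45  0.63 -0.05  2.03  1.6   0.24 -0.14] pos [635.1 226.4 145. ] F [-0.1  0.7 -1.8] w 15.9
tip in switch frame x,left,h 0.2 0.4 2.3 phi -15.1 F_normal -1.6 Fx,Fy -0.9 0.7 T 0.01
```

```bash

python3 -m handwheel '[[[0,0,0],[0,0,0.001],1],[[0,0,0],[0,0,0.001],1],[[0,0,0],[0,0,0],1]]'
python3 sw.py -15 0
python3 -m handwheel '[[[0,0,0],[0,0,0.0008],1],[[0,0,0],[0,0,0],1]]'
python3 sw.py -15 0
```

```text
clock: 14.4
eef_pos: [636.0, 226.5, 143.6]
tool_rot: [-2.994, 0.506, -2.778]
force: [-4.0, -0.5, 3.5]
width: 16.3
gripper_force: 60.1
turn [0.09 0.16 0.1 ] shift after [ 0.3 -0.3  0.6] before [ 0.3 -0.3  0.6]
t 14.4 q [-0.45  0.64 -0.06  2.03  1.61  0.24 -0.15] pos [636.  226.5 143.6] F [-4.  -0.5  3.5] w 16.3
tip in switch frame x,left,h 0.3 0.4 0.6 phi -15.1 F_normal 5.1 Fx,Fy -1.8 -0.2 T 0.03
clock: 14.57
eef_pos: [636.3, 226.6, 143.3]
tool_rot: [-2.994, 0.507, -2.778]
force: [-7.2, -1.4, 8.1]
width: 16.4
gripper_force: 60.7
turn [0.09 0.18 0.1 ] shift after [ 0.4 -0.3  0.2] before [ 0.4 -0.3  0.2]
t 14.57 q [-0.45  0.64 -0.06  2.03  1.62  0.24 -0.15] pos [636.3 226.6 143.3] F [-7.2 -1.4  8.1] w 16.4
tip in switch frame x,left,h 0.4 0.5 0.2 phi -15.1 F_normal 10.6 Fx,Fy -2.3 -0.9 T 0.0
```

Contact came at the predicted height with light force. Next I'll turn clockwise.

```bash

python3 -m handwheel '[[[0,0,2],[0,0,0],1],[[0,0,2],[0,0,0],1],[[0,0,2],[0,0,0],1],[[0,0,2],[0,0,0],1],[[0,0,0],[0,0,0],1]]'
python3 sw.py 10 0
python3 -m handwheel '[[[0,0,2],[0,0,0],1],[[0,0,2],[0,0,0],1],[[0,0,0],[0,0,0],1]]'
python3 sw.py 10 0
```

```text
clock: 14.98
eef_pos: [635.5, 227.5, 142.6]
tool_rot: [-3.075, 0.521, -2.938]
force: [-5.5, 0.7, 3.4]
width: 16.0
gripper_force: 60.1
turn [ 0.23  0.04 17.06] shift after [-0.9 -1.2 -0.1] before [-0.5 -1.4 -0.1]
t 14.98 q [-0.44  0.64 -0.08  2.03  1.62  0.25 -0.29] pos [635.5 227.5 142.6] F [-5.5  0.7  3.4] w 16.0
tip in switch frame x,left,h -0.7 1.5 -0.1 phi -7.1 F_normal 5.6 Fx,Fy -3.0 1.0 T 0.03
clock: 15.23
eef_pos: [635.4, 228.1, 142.6]
tool_rot: [-3.115, 0.524, -3.018]
force: [-6.0, 1.4, 3.5]
width: 15.9
gripper_force: 60.0
turn [ 0.29  0.03 13.08] shift after [-1.1 -1.8 -0. ] before [-0.6 -2.  -0. ]
t 15.23 q [-0.43  0.64 -0.09  2.03  1.62  0.26 -0.36] pos [635.4 228.1 142.6] F [-6.   1.4  3.5] w 15.9
tip in switch frame x,left,h -0.7 2.2 -0.0 phi -3.1 F_normal 6.0 Fx,Fy -3.3 1.7 T -0.01
```

```bash

python3 -m handwheel '[[[0,0,1.5],[-0.0003,-0.001,0.0003],1],[[0,0,1.5],[-0.0003,-0.001,0],1],[[0,0,0],[0,0,0],1]]'
python3 sw.py 10 0
python3 -m handwheel '[[[0,0,1.5],[0,0,0.0003],1],[[0,0,1.5],[0,0,0],1],[[0,0,0],[0,0,0],1]]'
python3 sw.py 10 0
```

```text
clock: 15.48
eef_pos: [636.6, 226.3, 142.7]
tool_rot: [3.138, 0.525, -3.078]
force: [-0.3, -1.2, -1.7]
width: 16.3
gripper_force: 59.2
turn [ 0.29  0.04 10.12] shift after [ 0.2 -0.1 -0.5] before [ 0.2 -0.1 -0.5]
t 15.48 q [-0.43  0.64 -0.09  2.03  1.62  0.26 -0.41] pos [636.6 226.3 142.7] F [-0.3 -1.2 -1.7] w 16.3
tip in switch frame x,left,h 0.3 0.3 -0.5 phi -0.1 F_normal -1.3 Fx,Fy -1.2 -1.2 T -0.02
clock: 15.73
eef_pos: [637.7, 224.4, 142.1]
tool_rot: [3.11, 0.524, -3.139]
force: [0.2, 0.3, -2.1]
width: 15.6
gripper_force: 59.1
turn [0.11 0.08 7.07] shift after [ 1.   1.7 -1.4] before [ 0.8  1.9 -1.4]
t 15.73 q [-0.42  0.64 -0.1   2.03  1.62  0.26 -0.46] pos [637.7 224.4 142.1] F [ 0.2  0.3 -2.1] w 15.6
tip in switch frame x,left,h 0.8 -1.8 -1.4 phi 2.9 F_normal -1.9 Fx,Fy -0.9 0.3 T -0.01
```

```bash

python3 -m handwheel '[[[0,0,0],[0.0005,0.0015,0.001],1],[[0,0,0],[0,0,0],1]]'
python3 sw.py 10 0
python3 -m handwheel '[[[0,0,1.5],[0,0,0.001],1],[[0,0,1.5],[0,0,0],1],[[0,0,0],[0,0,0],1]]'
python3 sw.py 10 0
```

```text
clock: 15.9
eef_pos: [637.5, 226.1, 140.9]
tool_rot: [3.111, 0.524, -3.138]
force: [-0.2, 0.2, -2.0]
width: 15.9
gripper_force: 59.1
turn [0.11 0.07 7.14] shift after [ 0.1  0.2 -2.5] before [ 0.1  0.2 -2.5]
t 15.9 q [-0.42  0.64 -0.1   2.02  1.62  0.27 -0.46] pos [637.5 226.1 140.9] F [-0.2  0.2 -2. ] w 15.9
tip in switch frame x,left,h 0.2 -0.1 -2.5 phi 2.9 F_normal -1.7 Fx,Fy -1.1 0.2 T 0.07
clock: 16.15
eef_pos: [638.0, 225.8, 140.1]
tool_rot: [3.081, 0.522, 3.084]
force: [0.5, -0.7, -2.4]
width: 16.3
gripper_force: 59.1
turn [0.09 0.07 4.09] shift after [ 0.2  0.5 -3.4] before [ 0.1  0.5 -3.4]
t 16.15 q [-0.42  0.65 -0.11  2.02  1.63  0.27 -0.52] pos [638.  225.8 140.1] F [ 0.5 -0.7 -2.4] w 16.3
tip in switch frame x,left,h 0.2 -0.4 -3.4 phi 5.9 F_normal -2.3 Fx,Fy -0.8 -0.7 T -0.0
```

Dropping into the slot with no force. Next I'll go on to about 9°, pressing lightly.

```bash

python3 -m handwheel '[[[0,0,1.5],[0,0.0004,0.001],1],[[0,0,1],[0,0,0.001],1],[[0,0,0],[0,0,0.001],1],[[0,0,0],[0,0,0.001],1],[[0,0,0],[0,0,0],1]]'
python3 sw.py 10 0
python3 -m handwheel '[[[0,0,0],[0,0,0.001],1],[[0,0,0],[0,0,0.001],1],[[0,0,0],[0,0,0.001],1],[[0,0,0],[0,0,0],1]]'
python3 sw.py 10 0
```

```text
clock: 16.57
eef_pos: [640.1, 226.4, 136.6]
tool_rot: [3.056, 0.519, 3.035]
force: [-1.1, 0.4, -2.9]
width: 15.7
gripper_force: 59.1
turn [0.1  0.06 1.64] shift after [ 0.1 -0.  -7.5] before [ 0.1 -0.  -7.5]
t 16.57 q [-0.41  0.65 -0.11  2.02  1.64  0.28 -0.57] pos [640.1 226.4 136.6] F [-1.1  0.4 -2.9] w 15.7
tip in switch frame x,left,h 0.2 0.1 -7.5 phi 8.4 F_normal -2.0 Fx,Fy -2.3 0.5 T 0.03
clock: 16.9
eef_pos: [641.6, 226.7, 134.1]
tool_rot: [3.055, 0.519, 3.034]
force: [0.4, 0.5, -1.9]
width: 15.9
gripper_force: 59.1
turn [0.12 0.07 1.61] shift after [  0.2  -0.2 -10.4] before [  0.2  -0.1 -10.4]
t 16.9 q [-0.41  0.66 -0.12  2.02  1.66  0.28 -0.59] pos [641.6 226.7 134.1] F [ 0.4  0.5 -1.9] w 15.9
tip in switch frame x,left,h 0.3 0.2 -10.4 phi 8.4 F_normal -1.9 Fx,Fy -0.6 0.4 T 0.04
```

```bash

python3 -m handwheel '[[[0,0,0],[0,0,0.002],1],[[0,0,0],[0,0,0.002],1],[[0,0,0],[0,0,0.002],1],[[0,0,0],[0,0,0],1]]'
python3 -m handwheel '[[[0,0,0],[0,0,0.002],1],[[0,0,0],[0,0,0.002],1],[[0,0,0],[0,0,0.002],1],[[0,0,0],[0,0,0],1]]'
python3 sw.py 10 -32
python3 -m handwheel '[[[0,0,0],[0,0,0.002],1],[[0,0,0],[0,0,0.002],1],[[0,0,0],[0,0,0.002],1],[[0,0,0],[0,0,0],1]]'
python3 sw.py 10 -32
```

```text
clock: 17.23
eef_pos: [644.6, 226.8, 128.6]
tool_rot: [3.056, 0.518, 3.034]
force: [0.1, 0.5, -2.1]
width: 15.5
gripper_force: 59.1
clock: 17.57
eef_pos: [647.6, 227.0, 123.5]
tool_rot: [3.056, 0.518, 3.034]
force: [-0.0, 0.5, -3.2]
width: 15.9
gripper_force: 59.1
turn [0.11 0.06 1.6 ] shift after [ 0.1 -0.1  9.4] before [ 0.1 -0.1  9.4]
t 17.57 q [-0.4   0.68 -0.13  2.01  1.71  0.28 -0.63] pos [647.6 227.  123.5] F [-0.   0.5 -3.2] w 15.9
tip in switch frame x,left,h 0.2 0.2 -22.6 phi 8.4 F_normal -2.7 Fx,Fy -1.6 0.5 T 0.01
clock: 17.9
eef_pos: [650.6, 227.2, 118.3]
tool_rot: [3.056, 0.518, 3.034]
force: [0.2, 0.6, -2.6]
width: 15.7
gripper_force: 59.1
turn [0.11 0.06 1.6 ] shift after [ 0.1 -0.1  3.4] before [ 0.1 -0.1  3.4]
t 17.9 q [-0.39  0.7  -0.13  2.    1.73  0.29 -0.65] pos [650.6 227.2 118.3] F [ 0.2  0.6 -2.6] w 15.7
tip in switch frame x,left,h 0.2 0.2 -28.6 phi 8.4 F_normal -2.4 Fx,Fy -1.1 0.6 T 0.01
```

```bash

python3 -m handwheel '[[[0,0,0],[0,0,0.001],1],[[0,0,0],[0,0,0.001],1],[[0,0,0],[0,0,0.001],1],[[0,0,0],[0,0,0],1]]'
python3 sw.py 10 -32
python3 -m handwheel '[[[0,0,0],[0,0,0.001],1],[[0,0,0],[0,0,0],1]]'
python3 sw.py 10 -32
```

```text
clock: 18.23
eef_pos: [651.9, 227.5, 116.5]
tool_rot: [3.055, 0.519, 3.034]
force: [-2.9, -0.4, 3.2]
width: 16.0
gripper_force: 59.8
turn [0.14 0.1  1.61] shift after [ 0.3 -0.4  1.2] before [ 0.3 -0.4  1.2]
t 18.23 q [-0.39  0.7  -0.14  2.    1.74  0.29 -0.66] pos [651.9 227.5 116.5] F [-2.9 -0.4  3.2] w 16.0
tip in switch frame x,left,h 0.5 0.5 -30.8 phi 8.4 F_normal 4.2 Fx,Fy -1.0 -0.3 T -0.01
clock: 18.4
eef_pos: [652.0, 227.5, 116.4]
tool_rot: [3.055, 0.52, 3.034]
force: [-9.8, -2.3, 9.8]
width: 16.0
gripper_force: 61.1
turn [0.15 0.13 1.6 ] shift after [ 0.4 -0.4  1.1] before [ 0.4 -0.4  1.1]
t 18.4 q [-0.39  0.7  -0.14  2.    1.74  0.29 -0.66] pos [652.  227.5 116.4] F [-9.8 -2.3  9.8] w 16.0
tip in switch frame x,left,h 0.6 0.5 -30.9 phi 8.4 F_normal 13.4 Fx,Fy -3.7 -1.7 T -0.03
```

```bash

python3 -m handwheel '[[[0,0,2],[0.0003,-0.0003,0],1],[[0,0,3],[0,0,0],1],[[0,0,4],[0,0,0],1],[[0,0,4],[0,0,0],1],[[0,0,0],[0,0,0],1]]'
python3 sw.py 90 -32
python3 -m handwheel '[[[0,0,4],[0,0,0],1],[[0,0,4],[0,0,0],1],[[0,0,4],[0,0,0],1],[[0,0,4],[0,0,0],1],[[0,0,0],[0,0,0],1]]'
python3 sw.py 90 -32
```

```text
clock: 18.82
eef_pos: [652.0, 227.6, 116.4]
tool_rot: [2.929, 0.486, 2.775]
force: [-8.9, -0.9, 10.6]
width: 16.2
gripper_force: 60.8
turn [ 2.500e-01 -3.000e-02  6.846e+01] shift after [-0.4 -0.5  1.1] before [ 0.3 -0.5  1.1]
t 18.82 q [-0.35  0.7  -0.19  2.    1.73  0.32 -0.87] pos [652.  227.6 116.4] F [-8.9 -0.9 10.6] w 16.2
tip in switch frame x,left,h 0.6 0.5 -30.9 phi 21.5 F_normal 13.6 Fx,Fy -2.4 -0.3 T 0.1
clock: 19.23
eef_pos: [652.0, 227.5, 116.4]
tool_rot: [2.799, 0.409, 2.477]
force: [-8.9, -1.4, 9.6]
width: 15.8
gripper_force: 60.8
turn [ 0.23 -0.06 52.47] shift after [-0.3 -0.4  1.1] before [ 0.2 -0.5  1.1]
t 19.23 q [-0.31  0.71 -0.25  2.    1.72  0.36 -1.13] pos [652.  227.5 116.4] F [-8.9 -1.4  9.6] w 15.8
tip in switch frame x,left,h 0.6 0.5 -30.9 phi 37.5 F_normal 12.8 Fx,Fy -2.9 -0.9 T 0.07
```

```bash

python3 -m handwheel '[[[0,0,4],[0,0,0],1],[[0,0,4],[0,0,0],1],[[0,0,4],[0,0,0],1],[[0,0,4],[0,0,0],1],[[0,0,4],[0,0,0],1]]'
python3 -m handwheel '[[[0,0,4],[0,0,0],1],[[0,0,4],[0,0,0],1],[[0,0,4],[0,0,0],1],[[0,0,4],[0,0,0],1],[[0,0,4],[0,0,0],1]]'
python3 sw.py 90 -32
python3 -m handwheel '[[[0,0,4],[0,0,0],1],[[0,0,4],[0,0,0],1],[[0,0,4],[0,0,0],1],[[0,0,0.5],[0,0,0],1],[[0,0,0],[0,0,0],1]]'
python3 sw.py 90 -32
python3 - <<'E'
from rect import *
t=ctrl.get_image("top");s=ctrl.get_image("scene")
im=np.hstack([crop(t,215,120,80,100,5),crop(s,335,190,80,100,5)])
cv2.imwrite("pics/c7.png",np.clip(im*1.4,0,255).astype('uint8'))
E
```

```text
clock: 19.65
eef_pos: [652.0, 227.4, 116.4]
tool_rot: [2.685, 0.272, 2.136]
force: [-8.3, -2.4, 10.6]
width: 15.9
gripper_force: 60.7
clock: 20.07
eef_pos: [651.9, 227.3, 116.4]
tool_rot: [2.625, 0.107, 1.822]
force: [-8.2, -3.5, 9.8]
width: 15.8
gripper_force: 60.7
turn [ 0.18 -0.09 12.46] shift after [-0.1 -0.3  1.1] before [-0.1 -0.3  1.1]
t 20.07 q [-0.24  0.72 -0.36  2.    1.71  0.43 -1.79] pos [651.9 227.3 116.4] F [-8.2 -3.5  9.8] w 15.8
tip in switch frame x,left,h 0.4 0.2 -30.9 phi 77.5 F_normal 12.7 Fx,Fy -2.3 -3.0 T 0.27
clock: 20.48
eef_pos: [651.8, 227.3, 116.3]
tool_rot: [2.615, -0.001, 1.635]
force: [-8.0, -1.5, 11.0]
width: 15.9
gripper_force: 60.8
turn [ 0.16 -0.11  0.1 ] shift after [-0.1 -0.2  1.1] before [-0.1 -0.3  1.1]
t 20.48 q [-0.22  0.73 -0.4   2.    1.71  0.46 -1.99] pos [651.8 227.3 116.3] F [-8.  -1.5 11. ] w 15.9
tip in switch frame x,left,h 0.4 0.2 -30.9 phi 89.9 F_normal 13.6 Fx,Fy -1.5 -1.0 T 0.13
```

View pics/c7.png

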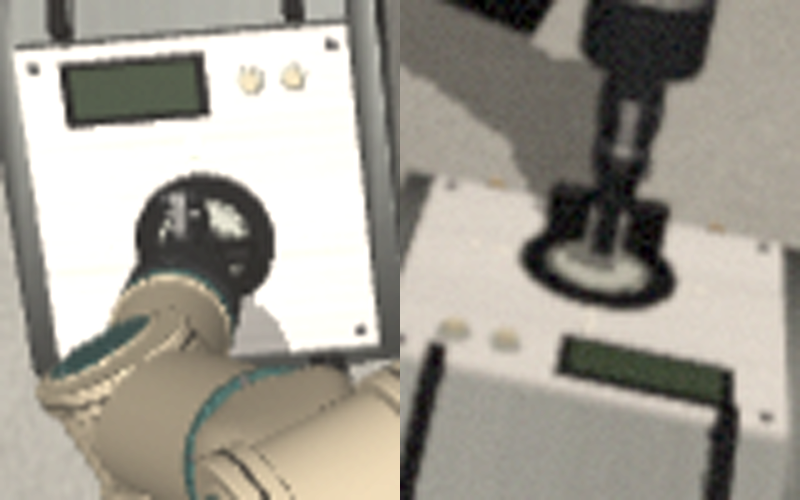

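Top: the arm covers the handle, with the bezel at (205,235). Scene: the key's collar sits flat inside the bezel at (598,268), with the handle lying across the slope at (607,215). I'll ease the press, release and withdraw.

```bash

python3 -m handwheel '[[[0,0,0],[0,0,-0.0006],1],[[0,0,0],[0,0,0],0.75],[[0,0,0],[0,0,0],0.6],[[0,0,0],[0,0,0],0.5],[[0,0,0],[0,0,0],0.5]]'
python3 sw.py 90 -32
python3 -m handwheel '[[[0,0,0],[0,0,-0.005],0.5],[[0,0,0],[0,0,-0.01],0.5],[[0,0,0],[0,0,-0.02],0.5],[[0,0,0],[0,0,-0.03],0.5],[[0,0,0],[0,0,-0.03],0.5]]'
python3 -m handwheel '[[[0,0,0],[0,0,-0.035],0.5],[[0,0,0],[0,0,-0.03],0.5],[[0,0,0],[-0.03,0,0],0.5],[[0,0,0],[-0.035,0,0],0.5],[[0,0,0],[-0.035,0,0],0.5]]'
python3 -m handwheel '[[[0,0,0],[-0.035,0,0],0.5],[[0,0,0],[-0.035,0,0],0.5],[[0,0,0],[-0.035,0,0],0.5],[[0,0,0],[0,0,0],0.5],[[0,0,0],[0,0,0],0.5]]'
python3 - <<'E'
from rect import *
t=ctrl.get_image("top");s=ctrl.get_image("scene")
im=np.hstack([rect(t,h=54),crop(s,340,205,67,67,6)[:400,:400]])
cv2.imwrite("pics/c8.png",np.clip(im*1.3,0,255).astype('uint8'))
E
```

```text
clock: 21.0
eef_pos: [652.4, 227.1, 115.7]
tool_rot: [2.616, -0.001, 1.634]
force: [-0.3, 0.3, -0.4]
width: 42.6
gripper_force: 0.0
turn [ 0.12 -0.1   0.08] shift after [ 0.1 -0.4  0.2] before [ 0.1 -0.4  0.2]
t 21.0 q [-0.22  0.73 -0.4   1.99  1.71  0.45 -1.99] pos [652.4 227.1 115.7] F [-0.3  0.3 -0.4] w 42.6
tip in switch frame x,left,h 0.5 -0.0 -31.8 phi 89.9 F_normal -0.2 Fx,Fy -0.4 0.4 T -0.02
clock: 21.42
eef_pos: [603.4, 223.8, 198.0]
tool_rot: [2.618, -0.0, 1.635]
force: [-0.6, -1.5, -1.1]
width: 42.4
gripper_force: 0.0
clock: 21.83
eef_pos: [578.1, 122.1, 255.4]
tool_rot: [2.614, -0.001, 1.637]
force: [0.3, -0.9, -0.6]
width: 42.8
gripper_force: 0.0
clock: 22.25
eef_pos: [584.9, 12.5, 253.8]
tool_rot: [2.617, -0.0, 1.626]
force: [0.5, 1.0, -0.1]
width: 42.7
gripper_force: 0.0
```

View pics/c8.png

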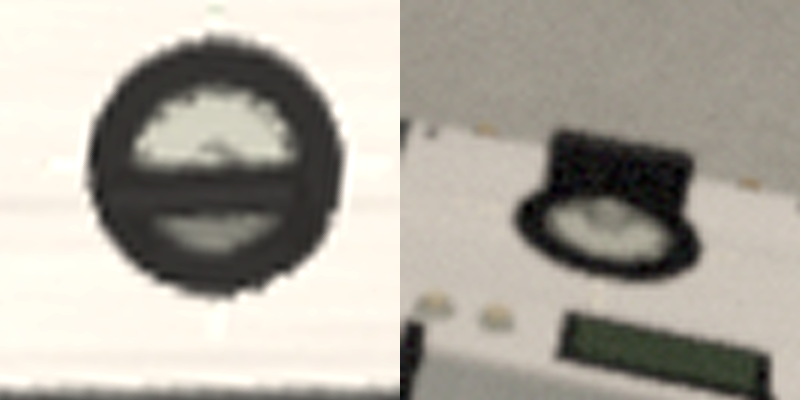

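The handle lies across the slope at about (210,190), level with the left and right marks, and the collar is inside the bezel. Next I'll fit the angle numerically.

```bash
cat > fit2.py <<'E'
from rect import *
from scipy.optimize import minimize
t=ctrl.get_image("top");s=ctrl.get_image("scene")
th=np.linspace(0,2*np.pi,60); B=np.c_[X,Y,Zn]
def mask(d,u,v,w,h,p,k=8):
    R=B@Ro.from_euler('z',-p[3],degrees=True).as_matrix(); o=S+B@np.array(p[:3])
    W=lambda P:(proj(d,np.asarray(P)@R.T+o)-[u,v]+.5)*k
    m=np.zeros((h*k,w*k),np.float32)
    cv2.fillPoly(m,[np.round(W(np.c_[27*np.cos(th),27*np.sin(th),6+0*th])).astype(int)],1)
    box=[(i,j,l) for i in(-37,37) for j in(-7,7) for l in(20,54)]
    cv2.fillConvexPoly(m,np.round(cv2.convexHull(W(box).astype(np.float32))).astype(int),0)
    return cv2.resize(m,(w,h),interpolation=cv2.INTER_AREA)
def run(d,r):
    c=proj(d,S+Zn*6)[0].astype(int); reg=(d,c[0]-r[0],c[1]-r[1],2*r[0],2*r[1])
    o=d["pixels"][reg[2]:reg[2]+reg[4],reg[1]:reg[1]+reg[3]].mean(2).astype(float)
    o=np.clip((o-np.percentile(o,20))/(np.percentile(o,97)-np.percentile(o,20)),0,1); return reg,o
rs=[run(t,(10,10)),run(s,(10,7))]
for sel in([0],[1],[0,1]):
    f=lambda p:sum(((mask(*rs[i][0],p)-rs[i][1])**2).sum() for i in sel)
    p0=np.array([0,0,1,88.]);q=minimize(f,p0,method='Nelder-Mead',options=dict(initial_simplex=p0+np.vstack([np.zeros(4),np.diag([2,2,2,6])])))
    print(sel,q.x.round(1),round(q.fun,1),[(a,round(f(np.r_[q.x[:3],a]),1)) for a in(82,86,90,94,98)])
E
python3 fit2.py
```

```text
[0] [-0.4  1.1  0.6 92.4] 21.4 [(82, np.float64(25.2)), (86, np.float64(22.2)), (90, np.float64(21.8)), (94, np.float64(21.9)), (98, np.float64(24.3))]
[1] [-1.   1.4  1.7 91.5] 19.6 [(82, np.float64(19.9)), (86, np.float64(19.9)), (90, np.float64(20.0)), (94, np.float64(20.0)), (98, np.float64(20.1))]
[0, 1] [-0.1  0.5  2.2 90.3] 41.1 [(82, np.float64(44.9)), (86, np.float64(42.5)), (90, np.float64(41.5)), (94, np.float64(42.3)), (98, np.float64(44.7))]
```

```bash
python3 -c "
from cell import ctrl
print(ctrl.finish_job())"
```

```text
the job is handed in; nothing more can be done
None
```

I handed the job in at about 22 s. The key's collar sits home in the load switch and the handle is turned to ON (about 90°, give or take 2° by image fit). The key has been let go, and the other two parts looked undisturbed in their wells after I lifted the key out; the drawer stays open.

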